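# Refit the hold-down slider on its bent guide rod

## Task

The saw's hold-down slider has been taken off for cleaning. Thread its bore onto the free lower end of the bent guide rod, run it up round the bend, tilting it to follow the rod, and leave it upright at the top, home against the brass stop collar. Leave the loose things lying around it where they are.

Things in the scene. Friction and masses are not known exactly. Their poses are not given: they have to be found in the camera images.
- slider: Loose hold-down slider, 0.25 to 0.5 kg, upright on the table. From below: dark steel shoe 40 (x) x 60 (y) x 12 mm; red block, a 40 mm cube with a round bore through it along x; black grip 22 x 22 mm in plan, 52 to 108 mm above the underside. Bottom-heavy: hangs upright on the rod. Either end of the bore may go on first. Origin: centre of underside; x along the bore, z up.
- slider_bore (a point): Centre of the slider's bore (17 mm diameter, 40 mm long, chamfered mouths), 32 mm above its underside; axes as the slider's.
- slider_grip (a point): Middle of the slider's black grip, 53 mm above the bore centre along the slider's z; axes as the slider's.
- guide_rod: Fixed stand: green foot plate 110 x 90 x 14 mm centred at x = 95 mm, post 26 mm thick, clamp head (top 204 mm up) holding a bare, bent, 12 mm steel rod. The rod lies in the stand's upright xz plane (y = 0), free end towards -x, the robot's side; nothing stands above it. Origin: on the table under rod_bend; x points along the rod's level part from bend to collar, z up.
- rod_tip (a point): Free end of the rod: the inclined end is 30 mm straight, falling away from the arc at 40 degrees below level. This point is on the centre line, 113 mm along -x from the stand's origin, 138 mm above the table; a round nose projects 6 mm beyond. Axes as the stand's (not tilted).
- rod_entry (a point): Point on the rod's centre line in the middle of the inclined straight, 15 mm along the rod from rod_tip. Axes as the stand's.
- rod_bend (a point): Point on the rod's centre line, 190 mm above the table, where the arc becomes level. Towards -x: arc of 140 mm centre-line radius, centre below, through 40 degrees down, tangent to the inclined end. Towards +x: 60 mm level, up to the face of the brass stop collar (28 mm diameter, 12 mm wide). Axes as the stand's.
- rod_home (a point): Where the bore centre is when the slider is home: on the rod's centre line, level part, 40 mm past rod_bend towards the collar; the slider's end face then touches the collar. Axes as the stand's. When it hangs loose on the rod the bore centre is about 2.5 mm lower.
- tape_roll: Loose bystander: roll of masking tape lying flat, 104 mm across, 25 mm high.
- offcut_c: Loose bystander: flat board offcut 65 x 210 x 19 mm.
- tape_measure: Loose bystander: yellow tape measure 38 x 78 x 63 mm.
- marker: Loose bystander: black and white marker pen, 134 mm long, 16 mm thick.
There are look-alikes about, which are no part of the job. What is shaped like the slider but blue is not meant.

How it is judged:
By the outcome, as a careful person would: the job done as asked, in the order asked, and still so for the second after the job is handed in, with the robot touching nothing.
It also fails if it takes over 54 s, if anything falls off the work surface, if the arm or the gripper's body presses on something with over 40 N, if the wrist force passes 120 N, or if a joint passes its speed limit or range.

## Robot

A 6-joint arm with a two-finger parallel gripper is mounted at the origin on the work surface; the furniture and walls round the work are solid. World frame = base frame: x ahead of the robot, y to its left, z up, the work surface at z = 0. Lengths are in m, angles in degrees, forces in N, time in s.
With the tool pointing down it reaches from about 0.3 to 0.75 m from the base axis. Payload 8.5 kg.
Tool frame: the origin (TCP) lies midway between the tips of the shut fingers; the grasp point (between the pads) lies 19 mm behind it; z points along the fingers, y is the line along which they close (so a half turn about z gives the same grasp; the last joint's range is limited). The gripper opens to 85 mm and grips with 20 to 120 N. Pads are 22 mm wide; open, the fingers measure 114 mm over their backs; the gripper's body (76 mm by 85 mm) begins 54 mm behind the grasp point. The pads swing forward as they close: fully open they stand 13 mm farther back than shut.
Start: joints at [-77.366, 21.807, 74.336, -0, 83.858, -12.336], TCP at [0.232, -0.499, 0.231] pointing down, gripper open.
Joint ranges: [-178.18, 178.18], [-50.72, 133.34], [12.68, 142.11], [-81.47, 261.47], [9.98, 163.14], [-165.26, 165.26]. Speed limits (degrees/s): [136.94, 136.94, 180, 180, 180, 180].

## Interface

Orientations are given as a 3x3 rotation matrix whose columns are the frame's x, y, z axes.
In Python, from rig import env, viewer, recognise, pinpoint gives the robot as it stands.
- The arm moves only by the tool move_arm, never from a script. Its argument "plan" is text: rows parted by semicolons, each of 7 numbers parted by spaces: the shift along the tool's x, y, z in m, then the turn, a rotation vector about the tool's x, y, z in rad, then the finger opening in m, from 0 to 0.0854. A call has 1 to 12 rows; each row shifts and turns the commanded pose from where the row before left it, along the tool's axes as they then stand; what a row does not reach is not made up. A row lasts 1/8 s, in which the tool goes at most 62.5 mm and 10.7 degrees, less where a joint would pass 70% of its speed; a pose out of reach is approached as far as the arm can. A call is refused whole if a number of a shift passes 0.0625 or a number of a turn 0.188, either way. A call with a gripper value outside its range is refused whole. The fingers move at their own pace and stop on an object; "grip_force" is the grip in N (left out, the last holds). Time passes only in rows, so rows that do not move let the fingers close. It gives the time, the measured TCP pose, the force, the opening and the grip force at its end, in the units of the state.
- env.observe(): the state, without advancing time (a new reading comes with each control period).
- viewer.get_image(name): name is "scene" or "side" or "wrist"; returns (picture, depth): 420x560x3 uint8, red, green, blue; 420x560 float32, m along the optical axis (not along the pixel's ray), 0 where there is no reading.
- viewer.calibration(name): a dict with "fx", "fy", "cx", "cy" (pixels), "R" (3x3) and "t" (3): a world point X has camera coordinates R X + t. Camera axes: x right, y down, z forward; pixel columns grow to the right and rows downward; lengths in m; the calibration is good to about 2 mm. The wrist camera is an equidistant fisheye: a pixel r from the principal point sees the ray r / f radians off the axis. A picture is of the moment at which its call begins: read the wrist's pose just before it. calibration takes no time and is no camera call; for the wrist camera it gives the pose at the moment of the call.
- env.close_job(): hands the job in; it is judged then, once.
Trained networks look in the newest picture that a camera, given by its name, has taken for a name from the list of things; names that differ only in an ending like _2 or _b are one class to them, and where a whole thing is asked for, a point or a joint stands for the part that bears it (a point fixed in the world has none). Each returns a list of dicts, best first, with "conf" (0 to 1); they miss things now and then, are a little off and sometimes report something else, mostly with a low value. They report only what shows in the picture. A call takes as long as a camera call. They do not tell look-alikes from the thing itself.
- recognise(camera, name): "extent" ([centre column, centre row, width, height] in pixels, round what is visible of it).
- pinpoint(camera, name): "pixel" ([column, row] in pixels: a listed point, or the origin of a listed thing).
The state is a dict: "time_s": time; "q": joint angles; "qvel": joint speeds; "joint_efforts": joint torques, N m; "position": TCP position; "tool_rot": TCP orientation; "ft_force": force on the tool from outside, world axes, zero at the start; "wrist_torque": the same for the moment, N m; "grip_width": finger opening in m; "gripper_force": force on a finger pad.
Only numpy, scipy, OpenCV 4.12 (cv2) and the standard library are available. Lean on these libraries where they do the work, as an engineer would, in place of code of your own. Each camera call takes 0.05 s, during which the arm holds its last target. There are 200 camera calls.

## Working session

There is one attempt and no reset: what is moved stays moved. The work goes in short steps, Python scripts to look and compute and a tool call to move; the robot and the scene stay as the last step left them, time stands still between calls to the robot, and variables do not carry over. Pictures are saved under pics/ and viewed, at most 10 in all, crops included, and the job is handed in when it is done.

Besides the shell and the picture viewer there is one more tool, called as name(argument=value, ...) on one line, values as JSON. move_arm: Moves the arm, as the interface text tells. Its arguments: {"type":"object","properties":{"plan":{"type":"string"},"grip_force":{"type":"number"}},"required":["plan"]}

```bash
ls; mkdir -p pics; cat > h.py <<'E'
import numpy as np, cv2
from rig import env, viewer, recognise, pinpoint
def ray(cam,px):
    c=viewer.calibration(cam);R=np.array(c["R"]);t=np.array(c["t"])
    x=(px[0]-c["cx"])/c["fx"];y=(px[1]-c["cy"])/c["fy"]
    if cam=="wrist":
        th=np.hypot(x,y);s=np.sin(th)/th if th>1e-9 else 1
        d=np.array([x*s,y*s,np.cos(th)])
    else: d=np.array([x,y,1.])
    return -R.T@t,R.T@d   # d has z=1 for pinhole
def atz(cam,px,z):
    o,d=ray(cam,px);return o+d*(z-o[2])/d[2]
def world(cam,px,dep):
    o,d=ray(cam,px);r,c=int(round(px[1])),int(round(px[0]))
    return o+d*dep[r,c]
def cloud(cam,dep):
    c=viewer.calibration(cam);R=np.array(c["R"]);t=np.array(c["t"])
    v,u=np.mgrid[:420,:560];P=np.stack([(u-c["cx"])/c["fx"]*dep,(v-c["cy"])/c["fy"]*dep,dep],-1)
    return (P-t)@R
def tri(a,b):
    (o1,d1),(o2,d2)=a,b
    A=np.stack([d1,-d2],1);s=np.linalg.lstsq(A,o2-o1,rcond=None)[0]
    p,q=o1+s[0]*d1,o2+s[1]*d2
    return (p+q)/2,np.linalg.norm(p-q)
E
python3 - <<'E'
from h import *
ims=[]
for cam in("scene","side"):
    im,d=viewer.get_image(cam);np.save(f"pics/{cam}_d.npy",d);cv2.imwrite(f"pics/{cam}0.png",im[...,::-1])
    for n in("slider","slider_bore","slider_grip","rod_tip","rod_bend","rod_home","guide_rod","tape_roll","offcut_c","tape_measure","marker"):
        print(cam,n,[(np.round(r["pixel"]).tolist(),round(r["conf"],2)) for r in pinpoint(cam,n)][:3])
E
```

```text
pics
scene slider [([298.0, 276.0], 0.98), ([284.0, 297.0], 0.75), ([329.0, 294.0], 0.58)]
scene slider_bore [([278.0, 284.0], 0.95), ([332.0, 282.0], 0.71), ([298.0, 260.0], 0.6)]
scene slider_grip [([332.0, 257.0], 0.92), ([300.0, 243.0], 0.91)]
scene rod_tip [([218.0, 186.0], 0.72)]
scene rod_bend [([240.0, 155.0], 0.78)]
scene rod_home [([254.0, 153.0], 0.96), ([300.0, 243.0], 0.35)]
scene guide_rod [([246.0, 219.0], 0.64)]
scene tape_roll [([210.0, 250.0], 0.74)]
scene offcut_c []
scene tape_measure [([356.0, 337.0], 0.64)]
scene marker [([245.0, 158.0], 0.59)]
side slider [([262.0, 165.0], 0.74), ([231.0, 278.0], 0.69), ([270.0, 266.0], 0.64)]
side slider_bore [([234.0, 270.0], 0.96), ([267.0, 279.0], 0.92), ([265.0, 254.0], 0.89)]
side slider_grip [([267.0, 264.0], 0.98), ([233.0, 250.0], 0.76), ([264.0, 242.0], 0.67)]
side rod_tip [([262.0, 172.0], 0.88), ([260.0, 169.0], 0.75)]
side rod_bend [([296.0, 153.0], 0.76)]
side rod_home [([306.0, 150.0], 0.57)]
side guide_rod [([293.0, 202.0], 0.6), ([264.0, 169.0], 0.2)]
side tape_roll [([262.0, 172.0], 0.71)]
side offcut_c [([240.0, 186.0], 0.58)]
side tape_measure [([294.0, 150.0], 0.66), ([234.0, 335.0], 0.6)]
side marker [([304.0, 321.0], 0.55)]
```

```bash
python3 - <<'E'
import cv2,numpy as np
a=cv2.imread("pics/scene0.png");b=cv2.imread("pics/side0.png")
cv2.imwrite("pics/a1.png",cv2.resize(a[110:390,150:450],(800,747))[:600]) 
cv2.imwrite("pics/b1.png",cv2.resize(b[120:360,160:460],(750,600),interpolation=cv2.INTER_CUBIC))
cv2.imwrite("pics/a1.png",cv2.resize(a[120:360,160:460],(750,600),interpolation=cv2.INTER_CUBIC))
E
```

```text
(no output)
```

View pics/a1.png

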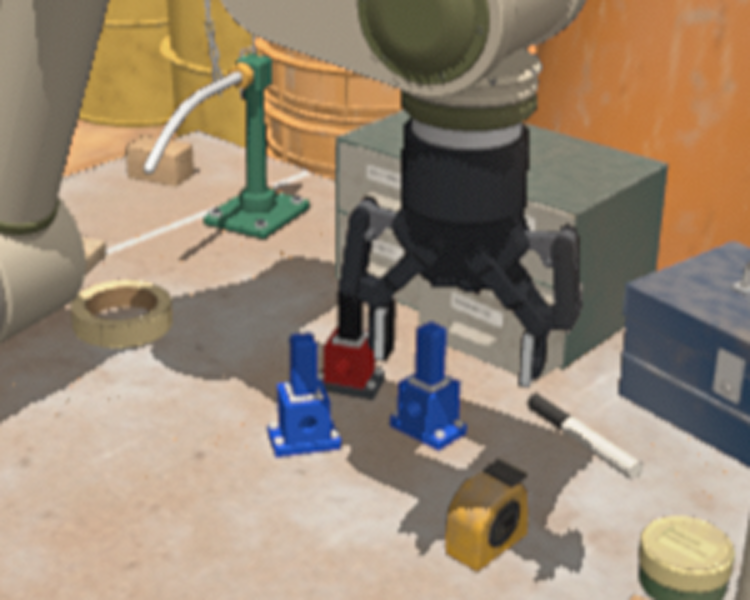

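View pics/b1.png

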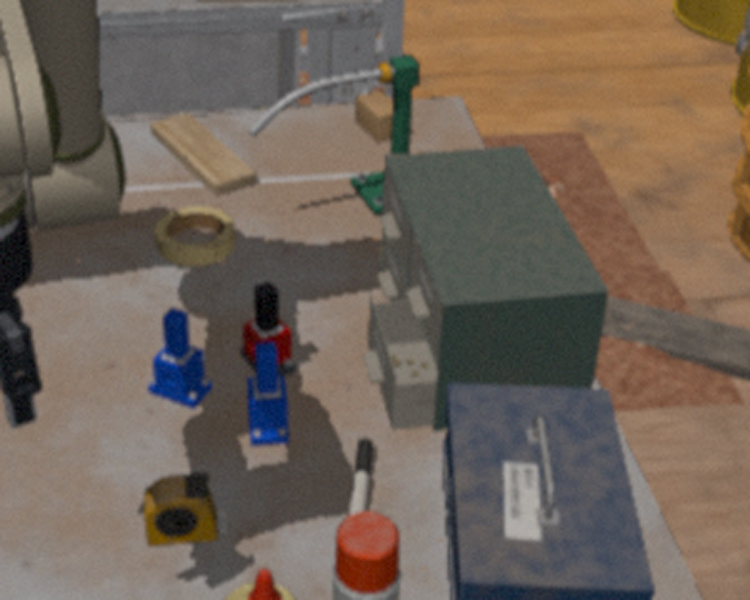

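In the scene picture the candidates are the red slider at (299,262), a blue look-alike at (281,284) and another blue one at (332,282). In the side picture they are red (266,255), blue (231,268) and blue (267,280). I choose the red one. The stand is at scene (250,180).

```bash
python3 - <<'E'
from h import *
r=np.round
out={}
for cam in("scene","side"):
    im=cv2.imread(f"pics/{cam}0.png");d=np.load(f"pics/{cam}_d.npy");P=cloud(cam,d)
    hsv=cv2.cvtColor(im,cv2.COLOR_BGR2HSV);H,S,V=[hsv[...,i].astype(int) for i in range(3)]
    box=np.zeros(H.shape,bool)
    box[235:290,285:315]=1
    if cam=="side": box[:]=0;box[228:275,252:282]=1
    red=((H<6)|(H>174))&(S>150)&box&(d>0)
    p=P[red];print(cam,"red",len(p),r(np.median(p,0),4),r(p.min(0),4),r(p.max(0),4))
    top=p[np.abs(p[:,2]-.052)<.004];print(" top",len(top), r(top.mean(0),4) if len(top) else "")
    blue=(H>108)&(H<125)&(S>180)&(d>0)
    n,l,st,ce=cv2.connectedComponentsWithStats(blue.astype(np.uint8))
    for i in range(1,n):
        if st[i,4]>150: q=P[l==i];print(" blue",r(ce[i]),r(np.median(q,0),3),r(q.min(0),3),r(q.max(0),3))
    g=(H>65)&(H<85)&(S>140)&(d>0); 
    q=P[g]; q=q[(q[:,1]>-.1)];
    print(" green n",len(q)); 
    if len(q):
        print(r(np.percentile(q,[2,50,98],0),3))
        pl=q[np.abs(q[:,2]-.014)<.005]; print(" plate",len(pl),cv2.minAreaRect((pl[:,:2]*1000).astype(np.float32)))
        po=q[(q[:,2]>.03)&(q[:,2]<.16)];print(" post",len(po),r(np.median(po,0),3))
    np.save(f"pics/{cam}_P.npy",P)
    # rod: light pixels with z .12-.2 
    rod=(S<60)&(P[...,2]>.12)&(P[...,2]<.21)&(d>0)&(V>110)
    if cam=="scene": rod[:, :205]=0;rod[:,262:]=0;rod[195:]=0;rod[:140]=0
    else: rod[:,:255]=0;rod[:,325:]=0;rod[180:]=0;rod[:140]=0
    q=P[rod];print(" rod",len(q));
    if len(q): print(r(q[np.argsort(q[:,2])][::max(1,len(q)//12)],3).tolist())
S,D="scene","side"
for n,a,b in[("bore",(299,260),(266,255)),("grip",(300,243),(265,241)),("tip",(218,186),(261,171)),("bend",(240,155),(296,153)),("home",(254,153),(306,150))]:
    print(n,*[r(x,4) for x in tri(ray(S,a),ray(D,b))])
for c in(S,D):k=viewer.calibration(c);print(c,r(-np.array(k["R"]).T@k["t"],2),k["fx"])
E
```

```text
scene red 288 [ 0.4456 -0.2002  0.0291] [ 0.4306 -0.2181  0.0111] [ 0.4825 -0.1775  0.0632]
 top 38 [ 0.4451 -0.2     0.0509]
 blue [332. 261.] [ 0.445 -0.3    0.085] [ 0.438 -0.307  0.057] [ 0.459 -0.287  0.11 ]
 blue [281. 266.] [ 0.354 -0.234  0.084] [ 0.345 -0.243  0.051] [ 0.381 -0.222  0.11 ]
 blue [331. 285.] [ 0.436 -0.309  0.027] [ 0.429 -0.324  0.002] [ 0.472 -0.268  0.055]
 blue [281. 290.] [ 0.349 -0.24   0.025] [ 0.326 -0.259  0.003] [ 0.386 -0.206  0.054]
 green n 0
 rod 239
[[0.462, 0.109, 0.135], [0.466, 0.11, 0.145], [0.473, 0.109, 0.152], [0.479, 0.116, 0.16], [0.502, 0.119, 0.167], [0.516, 0.123, 0.174], [0.523, 0.123, 0.181], [0.515, 0.125, 0.185], [0.623, 0.149, 0.188], [0.603, 0.148, 0.19], [0.571, 0.136, 0.192], [0.609, 0.15, 0.194], [0.574, 0.139, 0.196]]
side red 112 [ 0.4694 -0.2001  0.0425] [ 4.344e-01 -2.098e-01  2.000e-04] [ 0.4891 -0.1188  0.099 ]
 top 43 [ 0.4602 -0.1992  0.0526]
 blue [232. 272.] [ 0.363 -0.244  0.029] [ 0.329 -0.262  0.006] [ 0.392 -0.225  0.057]
 blue [267. 287.] [ 0.454 -0.314  0.031] [ 0.436 -0.326  0.003] [ 0.472 -0.289  0.055]
 green n 112
[[0.613 0.121 0.011]
 [0.66  0.153 0.137]
 [0.675 0.18  0.206]]
 plate 26 ((620.0496826171875, 149.17807006835938), (84.85868072509766, 27.6483211517334), 82.15878295898438)
 post 46 [0.664 0.153 0.124]
 rod 160
[[0.463, 0.108, 0.134], [0.47, 0.106, 0.15], [0.48, 0.116, 0.158], [0.49, 0.117, 0.164], [0.506, 0.121, 0.172], [0.516, 0.121, 0.179], [0.536, 0.128, 0.185], [0.562, 0.137, 0.19], [0.605, 0.142, 0.193], [0.619, 0.151, 0.195], [0.548, 0.127, 0.196], [0.619, 0.155, 0.197], [0.571, 0.132, 0.199]]
bore [ 0.4593 -0.1863  0.0368] 0.0004
grip [ 0.4574 -0.1898  0.0864] 0.0032
tip [0.4638 0.1208 0.1376] 0.0014
bend [0.5809 0.163  0.1812] 0.0088
home [0.6116 0.1421 0.1924] 0.0066
scene [-0.35 -0.97  0.68] 544.4927155321525
side [ 0.41 -1.28  0.9 ] 491.45573711882986
```

```bash
python3 - <<'E'
from h import *
s=env.observe();R=np.array(s["tool_rot"]);p=np.array(s["position"]);print(s["time_s"],np.round(R,4).tolist(),np.round(p,4),s["grip_width"],s["ft_force"])
print(np.round(R.T@(np.array([.44,-.215,.28])-p),4))
c=viewer.calibration("wrist");Rw=np.array(c["R"]);print("cam in tool",np.round(R.T@(-Rw.T@c["t"]-p),3),np.round(Rw@R,2).tolist(),c["fx"])
# red face normals from scene
P=np.load("pics/scene_P.npy");im=cv2.imread("pics/scene0.png");h=cv2.cvtColor(im,cv2.COLOR_BGR2HSV).astype(int)
m=((h[...,0]<6)|(h[...,0]>174))&(h[...,1]>150);m[:235]=0;m[290:]=0;m[:,:285]=0;m[:,315:]=0
q=P[m];q=q[(q[:,2]>.014)&(q[:,2]<.049)&(q[:,0]<.48)]
print(np.round(q[np.argsort(q[:,1])][::12],4).tolist())
E
```

```text
1.2 [[0.9065, 0.4221, 0.0], [0.4221, -0.9065, 0.0], [0.0, -0.0, -1.0]] [ 0.2322 -0.4986  0.2313] 0.08541520435372302 [-0.26296263  0.31421501 -0.02162796]
[ 0.3081 -0.1693 -0.0487]
cam in tool [ 0.079  0.    -0.143] [[0.0, 1.0, 0.0], [-0.95, 0.0, -0.3], [-0.3, 0.0, 0.95]] 325.19226210127806
[[0.4465, -0.2181, 0.0338], [0.4487, -0.2127, 0.0386], [0.4567, -0.2117, 0.0295], [0.4581, -0.2105, 0.023], [0.4625, -0.2092, 0.045], [0.4442, -0.2076, 0.0222], [0.4658, -0.2062, 0.0398], [0.4466, -0.2052, 0.0256], [0.4474, -0.2042, 0.0383], [0.474, -0.2021, 0.0183], [0.4417, -0.2003, 0.0228], [0.4448, -0.197, 0.0418], [0.4425, -0.1929, 0.0194], [0.4505, -0.1917, 0.021], [0.4385, -0.1903, 0.0144], [0.4472, -0.1882, 0.0291], [0.4381, -0.1872, 0.0432], [0.4604, -0.1853, 0.0252], [0.4347, -0.1839, 0.0432], [0.4365, -0.1822, 0.0472], [0.4379, -0.1775, 0.0366]]
```

move_arm(plan="0.052 -0.028 -0.008 0 0 0 0.0854;0.052 -0.028 -0.008 0 0 0 0.0854;0.052 -0.028 -0.008 0 0 0 0.0854;0.052 -0.028 -0.008 0 0 0 0.07;0.052 -0.028 -0.008 0 0 0 0.07;0.048 -0.028 -0.008 0 0 0 0.06;0 0 0 0 0 0 0.06;0 0 0 0 0 0 0.06")

```text
time_s: 2.2
position: [0.4403, -0.2164, 0.2792]
tool_rot: [[0.906, 0.422, -0.0], [0.422, -0.906, -0.0], [-0.0, -0.0, -1.0]]
ft_force: [-0.3, 1.2, 0.2]
grip_width: 0.0597
gripper_force: 0.0
```

```bash
cat > w.py <<'E'
from h import *
im,d=viewer.get_image("wrist");cv2.imwrite("pics/w1.png",im[...,::-1]);np.save("pics/w1d.npy",d)
for n in("slider","slider_bore","slider_grip"):
    for k in pinpoint("wrist",n)[:3]:
        z={"slider":0,"slider_bore":.032,"slider_grip":.085}[n]
        print(n,np.round(k["pixel"]),round(k["conf"],2),np.round(atz("wrist",k["pixel"],z),4))
s=env.observe();print(np.round(s["position"],4),s["grip_width"])
S=cv2.imread("pics/w1.png");cv2.imwrite("pics/w1b.png",cv2.resize(S,(800,600),interpolation=cv2.INTER_CUBIC))
for cam in("scene",):
    im,d=viewer.get_image(cam);np.save(f"pics/{cam}1_d.npy",d);cv2.imwrite(f"pics/{cam}1.png",im[...,::-1])
E
python3 w.py
```

```text
slider [262. 218.] 0.88 [ 0.3676 -0.231   0.    ]
slider [331. 181.] 0.7 [ 0.4557 -0.2931  0.    ]
slider [260. 141.] 0.65 [ 0.4626 -0.1846  0.    ]
slider_bore [259. 147.] 0.85 [ 0.4597 -0.187   0.032 ]
slider_bore [334. 187.] 0.66 [ 0.4539 -0.2914  0.032 ]
slider_bore [257. 231.] 0.61 [ 0.3603 -0.2287  0.032 ]
slider_grip [344. 200.] 0.98 [ 0.4541 -0.2937  0.085 ]
slider_grip [259. 153.] 0.8 [ 0.4614 -0.1895  0.085 ]
slider_grip [255. 246.] 0.66 [ 0.3628 -0.2279  0.085 ]
[ 0.4399 -0.2172  0.2791] 0.06002831709144519
```

View pics/w1b.png

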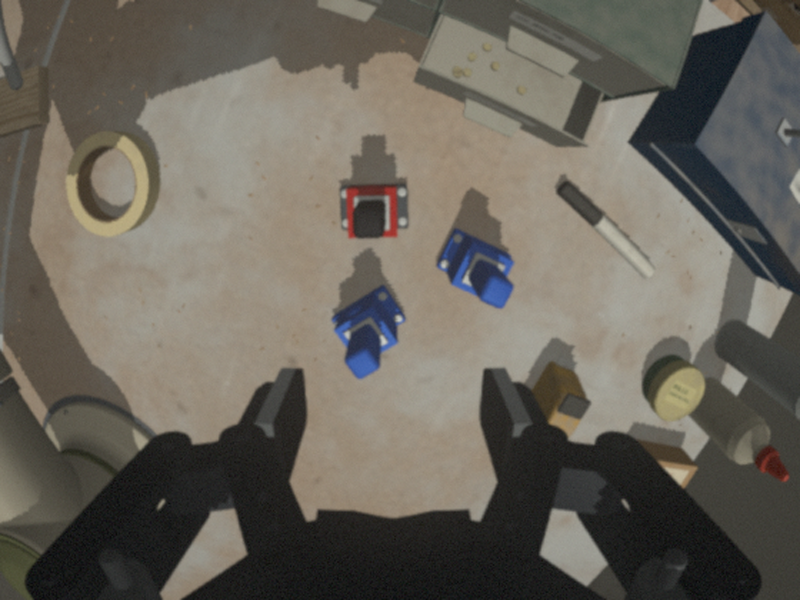

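The wrist picture (800x600) shows the red slider at (370,212), its long shoe side nearly along the tool's y. The blue ones are at (365,335) and (480,270), and the fingers are open.

```bash
python3 - <<'E'
from h import *
k=lambda x,y:(x*.7,y*.7)
a=[atz("wrist",k(*p),.012)[:2] for p in((347,193),(403,191),(403,222))]
print(np.round(a,4)); 
e=a[0]-a[1];print("yaw of y-axis-90:",np.degrees(np.arctan2(e[1],e[0]))-90); e=a[1]-a[2];print("x yaw",np.degrees(np.arctan2(e[1],e[0])))
im=cv2.imread("pics/w1.png");h=cv2.cvtColor(im,cv2.COLOR_BGR2HSV).astype(int)
m=((h[...,0]<8)|(h[...,0]>172))&(h[...,1]>130);m[:120]=0;m[175:]=0;m[:,:225]=0;m[:,300:]=0
ys,xs=np.nonzero(m);w=np.array([atz("wrist",(x,y),.052)[:2]*1000 for x,y in zip(xs,ys)],np.float32);print(len(w),cv2.minAreaRect(w))
s=env.observe();R=np.array(s["tool_rot"]);p=np.array(s["position"])
print(np.degrees(np.arctan2(R[1,0],R[0,0])),R.T@(np.array([.460,-.188,.066])-p))
E
```

```text
[[ 0.4628 -0.1621]
 [ 0.485  -0.2062]
 [ 0.4599 -0.218 ]]
yaw of y-axis-90: 26.674321651781327
x yaw 25.158776450100046
451 ((462.3983154296875, -187.885986328125), (40.5120849609375, 38.99384307861328), 25.00373077392578)
24.869470381657397 [ 0.03045058 -0.01795713  0.21317221]
```

move_arm(plan="0.032 -0.0175 0.04 0 0 0 0.06;0 0 0.05 0 0 0 0.06;0 0 0.05 0 0 0 0.06;0 0 0.04 0 0 0 0.06;0 0 0.025 0 0 0 0.06;0 0 0.01 0 0 0 0.06;0 0 0 0 0 0 0.06;0 0 0 0 0 0 0.01;0 0 0 0 0 0 0.01;0 0 0 0 0 0 0.01;0 0 0 0 0 0 0.01;0 0 0 0 0 0 0.01", grip_force=60)

```text
time_s: 3.95
position: [0.4625, -0.1873, 0.0653]
tool_rot: [[0.907, 0.422, 0.002], [0.422, -0.907, -0.001], [0.001, 0.002, -1.0]]
ft_force: [-1.6, -1.0, 6.9]
grip_width: 0.0214
gripper_force: 59.5
```

```bash
python3 - <<'E'
from h import *
s=env.observe();R=np.array(s["tool_rot"]);p=np.array(s["position"]);print(s["time_s"],p,s["grip_width"],s["gripper_force"],s["ft_force"],np.round(s["q"],1))
# refine the rod using both first pictures: fit of yaw & origin to cloud
from scipy.optimize import least_squares
pts=[]
for cam,sl in(("scene",(140,195,205,262)),("side",(140,180,255,325))):
    im=cv2.imread(f"pics/{cam}0.png");d=np.load(f"pics/{cam}_d.npy");P=cloud(cam,d);h=cv2.cvtColor(im,cv2.COLOR_BGR2HSV)
    m=(h[...,1]<60)&(P[...,2]>.12)&(P[...,2]<.21)&(d>0)&(h[...,2]>110);b=np.zeros_like(m);b[sl[0]:sl[1],sl[2]:sl[3]]=1
    q=P[m&b];q=q[(np.abs(q[:,1]-.13)<.05)&(q[:,0]>.43)&(q[:,0]<.65)];pts.append((cam,q))
a=np.radians(np.linspace(0,40,40));arc=np.c_[-140*np.sin(a),140*np.cos(a)-140]
t=np.linspace(0,30,15)[:,None];inc=arc[-1]+t*[-np.cos(np.radians(40)),-np.sin(np.radians(40))]
lev=np.c_[np.linspace(0,60,30),np.zeros(30)]
C=np.r_[lev,arc,inc]/1000;C[:,1]+=.19
def res(v,q):
    c,s_=np.cos(v[2]),np.sin(v[2]);X=np.c_[v[0]+c*C[:,0],v[1]+s_*C[:,0],C[:,1]]
    return np.linalg.norm(q[:,None]-X[None],axis=2).min(1)-.006
for cam,q in pts+[("both",np.r_[pts[0][1],pts[1][1]])]:
    f=least_squares(res,[.575,.138,.26],args=(q,),loss="soft_l1",f_scale=.003)
    print(cam,len(q),f.x[:2],np.degrees(f.x[2]),np.median(abs(f.fun)))
E
```

```text
3.95 [ 0.4625003  -0.18726907  0.06527697] 0.021441722350581106 59.54032480716705 [-1.58441195 -1.0153793   6.90896827] [-35.7  27.9  96.1  -0.   55.8  29.4]
scene 237 [0.57058244 0.14221777] 15.653107692470384 0.0012806656249218463
side 160 [0.5707414  0.13575744] 15.487147694042905 0.001599161326290973
both 397 [0.57088568 0.13681256] 13.436824370741833 0.001862750647723379
```

move_arm(plan="0 0 -0.03 0 0 0 0.01;0 0 -0.05 0 0 0 0.01;0 0 -0.05 0 0 0 0.01;0 -0.02 -0.05 0 0 0.164 0.01;0.002 -0.045 0 0 0 0 0.01;0.002 -0.05 0 0 0 0 0.01;0 -0.05 0 0 0 0 0.01;0 -0.05 0 0 0 0 0.01;0 -0.05 0 0 0 0 0.01;0 -0.022 0 0 0 0 0.01;0 0 0 0 0.1 0 0.01;0 0 0 0 0.15 0 0.01")

```text
time_s: 5.45
position: [0.3857, 0.0901, 0.244]
tool_rot: [[0.932, 0.27, 0.241], [0.261, -0.963, 0.068], [0.25, -0.0, -0.968]]
ft_force: [-0.6, 0.1, -3.8]
grip_width: 0.0215
gripper_force: 60.4
```

move_arm(plan="0 0 0 0 0.15 0 0.01;0 0 0 0 0.15 0 0.01;0 0 0 0 0.148 0 0.01;0 0 0 0 0 0 0.01;0 0 0 0 0 0 0.01")

```text
time_s: 6.08
position: [0.3862, 0.0893, 0.2447]
tool_rot: [[0.739, 0.268, 0.617], [0.206, -0.963, 0.172], [0.641, 0.0, -0.768]]
ft_force: [-0.0, 0.1, -3.2]
grip_width: 0.0215
gripper_force: 60.8
```

```bash
cat > m.py <<'E'
from h import *
import sys
from scipy.spatial.transform import Rotation as Ro
def go(O=(.5707,.139),yaw=15.5,bx=-144,bz=112,tilt=40,off=(0,0,.0333)):
    """rows: shift in tool axes & rotvec to bring bore to stand (bx,bz)"""
    s=env.observe();R=np.array(s["tool_rot"]);p=np.array(s["position"])
    y=np.radians(yaw);ex=np.array([np.cos(y),np.sin(y),0]);ey=np.array([-np.sin(y),np.cos(y),0]);ez=np.array([0,0,1.])
    t=np.radians(tilt);sx=np.cos(t)*ex+np.sin(t)*ez;T=np.c_[sx,-ey,np.cross(sx,-ey)]
    b=np.r_[O,0]+ex*bx/1e3+ez*bz/1e3;g=b-T@np.array(off)
    print("bx,bz",bx,bz,tilt,"shift",np.round(R.T@(g-p),4),"rotvec",np.round(Ro.from_matrix(R.T@T).as_rotvec(),4))
E
python3 - <<'E'
from m import *
s=env.observe();print(s["time_s"],np.round(s["position"],4),np.round(s["q"],1),np.round(s["ft_force"],1),s["grip_width"])
go()
im,d=viewer.get_image("wrist");cv2.imwrite("pics/w2.png",im[...,::-1]);np.save("pics/w2d.npy",d)
for n in("slider_bore","slider_grip","rod_tip","rod_entry","rod_bend","rod_home"):
    for k in pinpoint("wrist",n)[:2]: print(n,np.round(k["pixel"],1),round(k["conf"],2))
cv2.imwrite("pics/w2b.png",cv2.resize(im[...,::-1],(800,600),interpolation=cv2.INTER_CUBIC))
E
```

```text
6.075 [0.3862 0.0893 0.2447] [-19.3 -10.2 120.1  34.   40.9  34.8] [-0.   0.1 -3.2] 0.02149487006758753
bx,bz -144 112 40 shift [-0.0489  0.0015  0.0987] rotvec [-0.0007  0.0025  0.001 ]
slider_bore [275.3 245.7] 0.94
slider_bore [544.3 304.5] 0.85
slider_grip [526.4 371. ] 0.87
slider_grip [275.3 295.2] 0.78
rod_tip [269.5 201.9] 0.88
rod_entry [271.3 185.1] 0.77
rod_bend [275.9  70.9] 0.64
rod_home [273.5  43.4] 0.59
```

View pics/w2b.png

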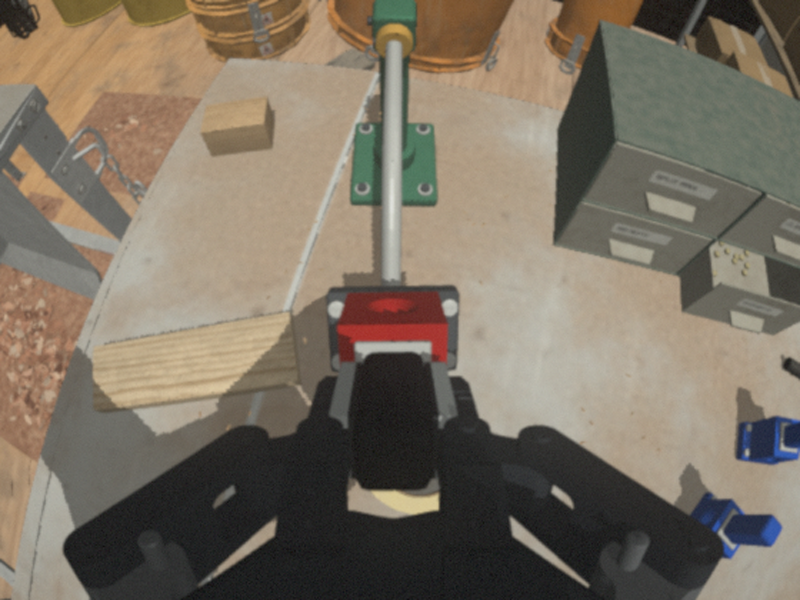

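The wrist picture shows the red slider gripped upright, its bore mouth at 800x600 (393,305). The rod lies straight ahead, from its tip around (390,285) to the collar at (393,40), nearly in line with it.

```bash
python3 - <<'E'
from m import *
from scipy.optimize import least_squares
c=viewer.calibration("wrist");R=np.array(c["R"]);t=np.array(c["t"]);print(c["cx"],c["cy"])
def proj(X):
    p=R@X+t;r=np.hypot(p[0],p[1]);th=np.arctan2(r,p[2]);return np.array([c["cx"]+c["fx"]*th*p[0]/r,c["cy"]+c["fy"]*th*p[1]/r])
s=env.observe();T=np.array(s["tool_rot"]);p=np.array(s["position"])
for o in((0,0,.0333),(.02,0,.0333),(0,0,-.0197),(0,0,.0133)):print("expect",o,proj(p+T@np.array(o)))
im=cv2.imread("pics/w2.png");h=cv2.cvtColor(im,cv2.COLOR_BGR2HSV)
L=[]
for v in range(45,200,5):
    row=h[v,240:310];m=(row[:,1]<40)&(row[:,2]>95);u=np.nonzero(m)[0]+240
    if len(u): L.append((v,u.min(),u.max(),len(u)))
print(L)
d=np.load("pics/w2d.npy")
obs={"tip":((-.113,.138),(269.5,201.9)),"entry":((-.1015,.1476),(271.3,185.1)),"bend":((0,.19),(275.9,70.9)),"home":((.04,.19),(273.5,43.4))}
def P(v,x,z):return np.array([v[0]+np.cos(v[2])*x,v[1]+np.sin(v[2])*x,z])
f=least_squares(lambda v:np.concatenate([proj(P(v,*a))-b for a,b in obs.values()]),[.5707,.139,.27],loss="soft_l1",f_scale=2)
print(f.x[:2],np.degrees(f.x[2]),f.fun.round(1))
for k in("scene","side"):
    for n,(x,z) in(("rod_tip",(-.113,.138)),("rod_bend",(0,.19)),("rod_home",(.04,.19))): pass
E
```

```text
274.88854110289583 207.52027539047987
expect (0, 0, 0.0333) [275.26043081 244.73301302]
expect (0.02, 0, 0.0333) [275.29923325 212.62726513]
expect (0, 0, -0.0197) [275.28249604 293.5337389 ]
expect (0, 0, 0.0133) [275.26794148 260.06947566]
[(45, np.int64(270), np.int64(281), 12), (50, np.int64(270), np.int64(281), 12), (55, np.int64(261), np.int64(281), 18), (60, np.int64(258), np.int64(285), 20), (65, np.int64(256), np.int64(285), 20), (70, np.int64(254), np.int64(281), 19), (75, np.int64(252), np.int64(281), 18), (80, np.int64(250), np.int64(281), 19), (85, np.int64(248), np.int64(281), 20), (90, np.int64(246), np.int64(300), 31), (95, np.int64(244), np.int64(281), 19), (100, np.int64(242), np.int64(281), 20), (105, np.int64(240), np.int64(281), 21), (110, np.int64(240), np.int64(281), 18), (115, np.int64(240), np.int64(281), 16), (120, np.int64(267), np.int64(281), 15), (125, np.int64(267), np.int64(280), 14), (130, np.int64(249), np.int64(302), 29), (135, np.int64(250), np.int64(301), 32), (140, np.int64(267), np.int64(281), 15), (145, np.int64(268), np.int64(280), 13), (150, np.int64(267), np.int64(280), 14), (155, np.int64(267), np.int64(280), 14), (160, np.int64(267), np.int64(280), 14), (165, np.int64(267), np.int64(280), 14), (170, np.int64(267), np.int64(280), 14), (175, np.int64(267), np.int64(280), 14), (180, np.int64(267), np.int64(280), 14), (185, np.int64(267), np.int64(280), 14), (190, np.int64(267), np.int64(280), 14), (195, np.int64(267), np.int64(280), 14)]
[0.57450097 0.14373369] 14.134549569244228 [ 0.9  0.5 -0.6  0.9 -2.  -1.9  1.5 -0.5]
```

```bash
cat >> m.py <<'E'
from scipy.optimize import least_squares
def proj(X):
    c=viewer.calibration("wrist");R=np.array(c["R"]);t=np.array(c["t"])
    p=R@X+t;r=np.hypot(p[0],p[1]);th=np.arctan2(r,p[2]);return np.array([c["cx"]+c["fx"]*th*p[0]/r,c["cy"]+c["fy"]*th*p[1]/r])
def rod(sx):
    """centre line (stand x,z,tilt deg) for stand x in m, valid -.15..+.06"""
    xa=-.14*np.sin(np.radians(40));za=.05+.14*np.cos(np.radians(40))
    if sx>=0:return .19,0.
    if sx>xa:return .05+np.sqrt(.14**2-sx**2),np.degrees(np.arcsin(-sx/.14))
    return za+(sx-xa)*np.tan(np.radians(40)),40.
def P(v,x,z):return np.array([v[0]+np.cos(v[2])*x,v[1]+np.sin(v[2])*x,z])
def fit(obs,lines,v0=(.573,.141,.265)):
    xs=np.linspace(-.113,.055,60)
    def f(v):
        r=[1.0*(proj(P(v,*a))-b) for a,b in obs]
        q=np.array([proj(P(v,x,rod(x)[0])) for x in xs]);o=np.argsort(q[:,1])
        r.append([3*(np.interp(vv,q[o,1],q[o,0])-u) for vv,u in lines])
        return np.concatenate(r)
    s=least_squares(f,v0,loss="soft_l1",f_scale=2);print(s.x[:2],np.degrees(s.x[2]),s.fun.round(1));return s.x
E
python3 - <<'E'
from m import *
obs=[((-.113,.138),(269.5,201.9)),((-.1015,.1476),(271.3,185.1)),((0,.19),(275.9,70.9)),((.04,.19),(273.5,43.4))]
v=fit(obs,[(47,275.5),(120,274),(125,273.6),(150,273.5),(160,273.5),(170,273.5),(180,273.5),(190,273.5)])
for b in((-144,112),(-113,138)):go(O=v[:2],yaw=np.degrees(v[2]),bx=b[0],bz=b[1])
E
```

```text
[0.57475089 0.14285762] 14.860630447406676 [ 3.6  0.5  1.9  0.9 -1.  -1.9  1.9 -0.5 -0.5 -0.1  0.9  0.3 -0.  -0.3
 -0.6 -0.9]
bx,bz -144 112 40 shift [-0.0451 -0.0026  0.1016] rotvec [-0.0085  0.0007  0.01  ]
bx,bz -113 138 40 shift [-0.0046 -0.0022  0.1016] rotvec [-0.0085  0.0007  0.01  ]
```

move_arm(plan="-0.03 -0.001 0 0 0 0.005 0.01;-0.02 -0.001 0 -0.008 0 0.005 0.01;0 0 0.04 0 0 0 0.01;0 0 0.04 0 0 0 0.01;0 0 0.02 0 0 0 0.01;0 0 0 0 0 0 0.01;0 0 0 0 0 0 0.01")

```text
time_s: 7.3
position: [0.4104, 0.0977, 0.1362]
tool_rot: [[0.74, 0.256, 0.622], [0.196, -0.967, 0.165], [0.643, 0.0, -0.766]]
ft_force: [-0.4, 0.8, -4.1]
grip_width: 0.0211
gripper_force: 60.2
```

```bash
python3 - <<'E'
from m import *
s=env.observe();print(s["time_s"],np.round(s["position"],4),np.round(s["q"],1),np.round(s["ft_force"],1),s["grip_width"])
im,d=viewer.get_image("wrist");cv2.imwrite("pics/w3.png",im[...,::-1])
for n in("slider_bore","slider_grip","rod_tip","rod_entry","rod_bend","rod_home"):
    for k in pinpoint("wrist",n)[:1]: print(n,np.round(k["pixel"],1),round(k["conf"],2))
h=cv2.cvtColor(im[...,::-1].copy(),cv2.COLOR_BGR2HSV)
for v in range(40,215,7):
    row=h[v,250:300];u=np.nonzero((row[:,1]<45)&(row[:,2]>95))[0]+250
    if len(u):print((v,int(u.min()),int(u.max()),len(u)),end=" ")
si,d=viewer.get_image("side");cv2.imwrite("pics/s3.png",si[...,::-1])
a=cv2.resize(im[20:260,180:380,::-1],(500,600),interpolation=cv2.INTER_CUBIC)
b=cv2.resize(si[140:220,240:280,::-1],(300,600),interpolation=cv2.INTER_CUBIC)
cv2.imwrite("pics/w3b.png",np.hstack([a,b]))
E
```

```text
7.3 [0.4104 0.0977 0.1362] [-14.8   7.4 130.5  72.9  19.5  -5.5] [-0.4  0.8 -4.1] 0.021137668549635384
slider_bore [272.9 247.2] 0.87
slider_grip [276.1 295.2] 0.64
rod_tip [273.3 171. ] 0.57
rod_entry [272.4 142.6] 0.79
(40, 263, 285, 23) (47, 252, 296, 29) (54, 250, 285, 24) (61, 263, 284, 22) (68, 263, 285, 23) (75, 263, 285, 23) (82, 263, 285, 23) (89, 263, 285, 23) (96, 250, 299, 31) (103, 263, 285, 23) (110, 263, 285, 23) (117, 263, 285, 23) (124, 263, 284, 22) (131, 263, 284, 22) (138, 263, 284, 22) (145, 262, 284, 23) (152, 263, 284, 22) (159, 263, 284, 22) (166, 262, 284, 23) (173, 263, 284, 22) (180, 269, 279, 11)
```

View pics/w3b.png

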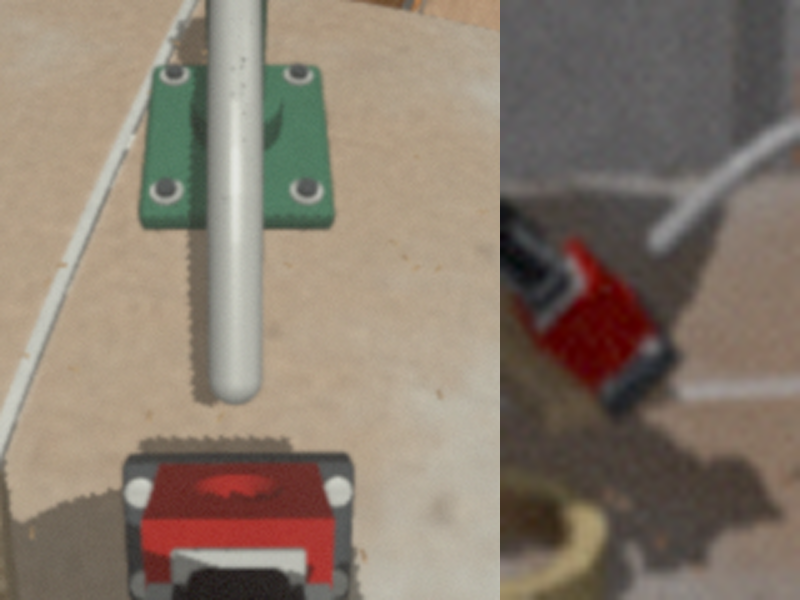

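The wrist view (left) shows the rod tip at crop (236,400), about in line with the bore mouth at (235,487). The side view (right) shows the slider tilted and sitting just below the rod nose at (655,245).

```bash
python3 - <<'E'
from m import *
s=env.observe();T=np.array(s["tool_rot"]);p=np.array(s["position"]);e=T[:,0]*1
pw=(274,170.7)
print("wrist@z",T.T@(atz("wrist",pw,.138)-p)-[0,0,.0333])
k=[q["pixel"] for n in range(2) for q in pinpoint("side","rod_tip")[:1]];print(k)
for ps in((261.5,171),k[0]):
    X,g=tri(ray("wrist",pw),ray("side",ps));print("tri",X,g,"tool rel bore",T.T@(X-p)-[0,0,.0333])
# side check of held slider: where the front face should appear, vs red/gray corners seen
c=viewer.calibration("side");R=np.array(c["R"]);t=np.array(c["t"])
def pj(X):q=R@X+t;return np.array([c["fx"]*q[0]/q[2]+c["cx"],c["fy"]*q[1]/q[2]+c["cy"]])
for n,o in(("top front right",(.02,.02,.0133)),("top back right",(-.02,.02,.0133)),("shoe front right bottom",(.02,.03,.0653)),("shoe back right bottom",(-.02,.03,.0653)),("bore front",(.02,0,.0333)),("bore+55",(.055,0,.0333))):
    q=pj(p+T@np.array(o));print(n,q.round(1),"crop",((q-[240,140])*7.5+[500,0]).round())
for n in("slider_bore","slider_grip","slider"):print(n,[(np.round(q["pixel"],1),q["conf"]) for q in pinpoint("side",n)[:3]])
print(pj(p+T@np.array([0,0,.0333])),pj(p+T@np.array([0,0,-.0197])))
E
```

```text
wrist@z [ 0.04405414 -0.00075839  0.00094917]
[[260.9, 172.7], [260.9, 172.7]]
tri [0.46372201 0.11256251 0.14184765] 0.0030680502654776877 tool rel bore [ 0.04618115 -0.00080813 -0.0022891 ]
tri [0.4636054  0.11253147 0.13718914] 0.0016313854390575463 tool rel bore [ 0.04309259 -0.00080828  0.00120047]
top front right [253.7 176.8] crop [603. 276.]
top back right [244.7 185.5] crop [535. 341.]
shoe front right bottom [265.  187.3] crop [687. 355.]
shoe back right bottom [256.1 195.9] crop [621. 419.]
bore front [255.8 177.4] crop [619. 281.]
bore+55 [263.6 169.9] crop [677. 224.]
slider_bore [(array([232.6, 266.3]), 0.76), (array([250.3, 177.9]), 0.63), (array([267.6, 280.3]), 0.58)]
slider_grip [(array([265.4, 264.8]), 0.9), (array([233.9, 253.6]), 0.81)]
slider [(array([228.3, 276.1]), 0.82), (array([257.7, 189.2]), 0.79), (array([269.4, 290.2]), 0.66)]
[251.42325914 181.71224009] [240.64717061 172.41093267]
```

move_arm(plan="0.006 -0.0007 0.001 0 0 0 0.01;0.006 0 0 0 0 0 0.01;0.005 0 0 0 0 0 0.01;0.003 0 0 0 0 0 0.01;0.003 0 0 0 0 0 0.01;0.003 0 0 0 0 0 0.01;0 0 0 0 0 0 0.01")

```text
time_s: 8.82
position: [0.4303, 0.1037, 0.1516]
tool_rot: [[0.74, 0.256, 0.621], [0.196, -0.967, 0.165], [0.643, -0.0, -0.766]]
ft_force: [0.1, 0.3, -4.3]
grip_width: 0.0214
gripper_force: 60.2
```

```bash
python3 - <<'E'
from m import *
s=env.observe();T=np.array(s["tool_rot"]);p=np.array(s["position"]);print(s["time_s"],np.round(p,4),np.round(s["ft_force"],1),"tool",np.round(T.T@s["ft_force"],1),np.round(s["wrist_torque"],2))
im,d=viewer.get_image("wrist");cv2.imwrite("pics/w4.png",im[...,::-1])
for n in("slider_bore","rod_tip"):
    for k in pinpoint("wrist",n)[:1]: print(n,np.round(k["pixel"],1),round(k["conf"],2))
si,d=viewer.get_image("side")
a=cv2.resize(im[120:280,210:343,::-1],(500,600),interpolation=cv2.INTER_CUBIC)
b=cv2.resize(si[140:220,240:280,::-1],(300,600),interpolation=cv2.INTER_CUBIC)
cv2.imwrite("pics/w4b.png",np.hstack([a,b]))
E
```

```text
8.825 [0.4303 0.1037 0.1516] [ 0.1  0.3 -4.3] tool [-2.6 -0.2  3.4] [-0.23  0.9   0.02]
slider_bore [552.4 405.8] 0.65
rod_tip [274.5 217.2] 0.87
```

View pics/w4b.png

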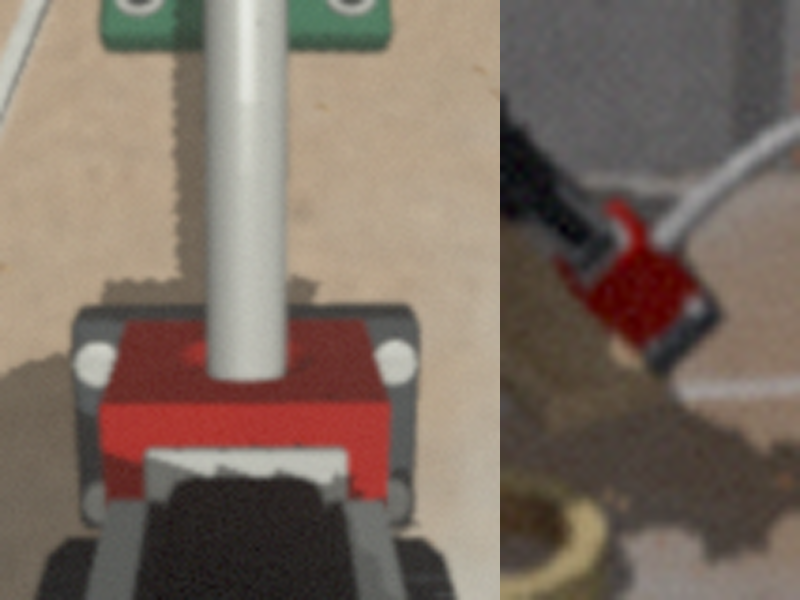

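The wrist view shows the rod entering the bore mouth (crop 245,370), centred left to right. The wrist force is unchanged, so nothing is rubbing.

move_arm(plan="0.005 0 0 0 0 0 0.01;0.005 0 0 0 0 0 0.01;0.005 0 0 0 0 0 0.01;0.005 0 0 0 0 0 0.01;0.005 0 0 0 0 0 0.01;0 0 0 0 0 0 0.01")

```text
time_s: 9.78
position: [0.4487, 0.1086, 0.1676]
tool_rot: [[0.74, 0.256, 0.621], [0.196, -0.967, 0.165], [0.643, -0.0, -0.766]]
ft_force: [-0.3, -0.2, -3.7]
grip_width: 0.0212
gripper_force: 60.2
```

```bash
python3 - <<'E'
from m import *
s=env.observe();T=np.array(s["tool_rot"]);p=np.array(s["position"]);print(s["time_s"],np.round(p,4),"tool",np.round(T.T@s["ft_force"],1),np.round(T.T@s["wrist_torque"],2))
im,d=viewer.get_image("wrist");cv2.imwrite("pics/w5.png",im[...,::-1])
h=cv2.cvtColor(im[...,::-1].copy(),cv2.COLOR_BGR2HSV)
for v in range(60,205,9):
    row=h[v,250:300];u=np.nonzero((row[:,1]<45)&(row[:,2]>95))[0]+250
    if len(u):print((v,(u.min()+u.max())/2,len(u)),end=" ")
for n in("rod_bend","rod_home"):
    for k in pinpoint("wrist",n)[:1]: print(n,np.round(k["pixel"],1),round(k["conf"],2))
for bx in(-.113,0,.04,.055):
    for O,y in(((.5707,.139),15.2),((.5748,.1429),14.86)): v=(*O,np.radians(y));print(bx,O,proj(P(v,bx,rod(bx)[0])).round(1))
print((p+T@[0,0,.0333]).round(4))
E
```

```text
9.775 [0.4487 0.1086 0.1676] tool [-2.6  0.1  2.6] [ 0.03 -0.95  0.04]
(60, np.float64(267.5), 27) (69, np.float64(268.5), 25) (78, np.float64(276.0), 21) (87, np.float64(274.5), 29) (96, np.float64(275.0), 21) (105, np.float64(275.0), 21) (114, np.float64(275.5), 22) (123, np.float64(274.5), 22) (132, np.float64(274.5), 22) (141, np.float64(274.5), 31) (150, np.float64(275.0), 23) (159, np.float64(274.5), 22) (168, np.float64(274.5), 22) (177, np.float64(275.0), 23) (186, np.float64(274.5), 22) (195, np.float64(275.0), 23) (204, np.float64(275.5), 22) rod_bend [275.2  52.3] 0.93
rod_home [270.3  20.6] 0.71
-0.113 (0.5707, 0.139) [279.8 260. ]
-0.113 (0.5748, 0.1429) [274.1 251.9]
0 (0.5707, 0.139) [278.6  56.6]
0 (0.5748, 0.1429) [274.2  51.6]
0.04 (0.5707, 0.139) [277.9  20.8]
0.04 (0.5748, 0.1429) [274.3  17. ]
0.055 (0.5707, 0.139) [277.6   9.8]
0.055 (0.5748, 0.1429) [274.4   6.3]
[0.4694 0.1141 0.1421]
```

```bash
cat >> m.py <<'E'
def S(s):
    """rod by arc length from tip -> stand x,z,tilt(rad)"""
    t=np.radians(40);L=.14*t
    if s<.03:return -.11297+s*np.cos(t),.13804+s*np.sin(t),t
    if s<.03+L:a=t-(s-.03)/.14;return -.14*np.sin(a),.05+.14*np.cos(a),a
    return s-.03-L,.19,0.
def rows(ss,O,yaw,off=(0,0,.0333),dz=0):
    s=env.observe();R=np.array(s["tool_rot"]);p=np.array(s["position"])
    y=np.radians(yaw);ex=np.array([np.cos(y),np.sin(y),0]);ey=np.array([-np.sin(y),np.cos(y),0]);ez=np.array([0,0,1.])
    for q in ss:
        A=np.array([S(q+k) for k in np.linspace(-.02,.02,9)]);c=A.mean(0)
        t=np.arctan2(np.polyfit(A[:,0],A[:,1],1)[0],1);sx=np.cos(t)*ex+np.sin(t)*ez;T=np.c_[sx,-ey,np.cross(sx,-ey)]
        g=np.r_[O,0]+ex*c[0]+ez*(c[1]+dz)-T@np.array(off)
        print(round(q,4),np.round(c*[1e3,1e3,57.3],1),"shift",np.round(R.T@(g-p),4),"rot",np.round(Ro.from_matrix(R.T@T).as_rotvec(),4));R,p=T,g
E
python3 -c "
from m import *
rows(np.r_[np.arange(.012,.17,.0065)],(.5738,.1425),14.86)"
```

```text
0.012 [-103.8  145.7   39.9] shift [ 0.0062 -0.0006  0.    ] rot [-0.0003 -0.0003 -0.0006]
0.0185 [-98.8 149.9  39.5] shift [ 0.0066 -0.      0.    ] rot [ 0.     -0.0043  0.    ]
0.025 [-93.7 154.   38.6] shift [0.0069 0.     0.0001] rot [-0.     -0.0117 -0.    ]
0.0315 [-88.6 158.   37.4] shift [0.0072 0.     0.0001] rot [ 0.     -0.0208  0.    ]
0.038 [-83.4 161.8  35.8] shift [0.0075 0.     0.0002] rot [ 0.     -0.0307  0.    ]
0.0445 [-78.1 165.5  33.8] shift [0.0078 0.     0.0002] rot [-0.    -0.039 -0.   ]
0.051 [-72.6 169.   31.4] shift [0.0079 0.     0.0002] rot [ 0.     -0.0435  0.    ]
0.0575 [-67.  172.2  28.7] shift [ 0.008  -0.      0.0002] rot [-0.     -0.0463 -0.    ]
0.064 [-61.3 175.2  26.1] shift [0.008  0.     0.0002] rot [-0.     -0.0463 -0.    ]
0.0705 [-55.4 177.9  23.4] shift [0.008  0.     0.0002] rot [ 0.     -0.0463  0.    ]
0.077 [-49.4 180.4  20.8] shift [ 0.008  -0.      0.0002] rot [-0.     -0.0463  0.    ]
0.0835 [-43.3 182.5  18.1] shift [0.008  0.     0.0002] rot [ 0.     -0.0463  0.    ]
0.09 [-37.1 184.4  15.4] shift [0.008  0.     0.0002] rot [ 0.
[... 332 characters left out ...]
0.0002] rot [ 0.     -0.0429 -0.    ]
0.1225 [ -5.2 189.4   3.5] shift [0.0077 0.     0.0001] rot [-0.     -0.0357 -0.    ]
0.129 [  1.3 189.8   2. ] shift [0.0074 0.     0.    ] rot [-0.     -0.0262  0.    ]
0.1355 [  7.8 189.9   1. ] shift [ 0.007 -0.     0.   ] rot [-0.     -0.0163  0.    ]
0.142 [ 14.3 190.    0.3] shift [ 0.0067 -0.     -0.    ] rot [ 0.     -0.0075 -0.    ]
0.1485 [ 20.8 190.    0. ] shift [ 0.0066  0.     -0.    ] rot [-0.     -0.0016 -0.    ]
0.155 [ 27.3 190.    0. ] shift [ 0.0065  0.     -0.    ] rot [-0.  0.  0.]
0.1615 [ 33.8 190.    0. ] shift [ 0.0065 -0.      0.    ] rot [-0.  0.  0.]
0.168 [ 40.3 190.    0. ] shift [ 0.0065 -0.      0.    ] rot [-0. -0.  0.]
```

move_arm(plan="0.0062 -0.0003 0 0 0 0 0.01;0.0066 0 0 0 -0.0043 0 0.01;0.0069 0 0.0001 0 -0.0117 0 0.01;0.0072 0 0.0001 0 -0.021 0 0.01;0.0075 0 0.0002 0 -0.031 0 0.01;0.0078 0 0.0002 0 -0.039 0 0.01;0 0 0 0 0 0 0.01")

```text
time_s: 10.8
position: [0.4812, 0.1175, 0.1937]
tool_rot: [[0.802, 0.257, 0.539], [0.213, -0.966, 0.143], [0.558, -0.0, -0.83]]
ft_force: [0.5, -1.0, -4.5]
grip_width: 0.0215
gripper_force: 60.2
```

```bash
cat > st.py <<'E'
from m import *
s=env.observe();T=np.array(s["tool_rot"]);p=np.array(s["position"]);print(s["time_s"],np.round(p,4),"f world",np.round(s["ft_force"],1),"tool",np.round(T.T@s["ft_force"],1),"tq tool",np.round(T.T@s["wrist_torque"],2),np.round(s["q"],0),s["grip_width"])
E
python3 st.py; python3 -c "
from m import *
rows([.0445,.051,.0575],(.5738,.1425),14.86)"
```

```text
10.8 [0.4812 0.1175 0.1937] f world [ 0.5 -1.  -4.5] tool [-2.3  1.1  3.8] tq tool [-0.01 -0.77  0.01] [ -6.   7. 110.  22.  32.  53.] 0.02145526360857138
0.0445 [-78.1 165.5  33.8] shift [-0.0009 -0.0004  0.    ] rot [-0.0004 -0.0013  0.0002]
0.051 [-72.6 169.   31.4] shift [ 0.0079 -0.      0.0002] rot [ 0.     -0.0435  0.    ]
0.0575 [-67.  172.2  28.7] shift [ 0.008  -0.      0.0002] rot [-0.     -0.0463 -0.    ]
```

Free of contact, so I carry on round the bend.

move_arm(plan="0.0079 -0.0002 0.0002 0 -0.0435 0 0.01;0.008 0 0.0002 0 -0.0463 0 0.01;0.008 0 0.0002 0 -0.0463 0 0.01;0.008 0 0.0002 0 -0.0463 0 0.01;0.008 0 0.0002 0 -0.0463 0 0.01;0.008 0 0.0002 0 -0.0463 0 0.01;0 0 0 0 0 0 0.01")

```text
time_s: 11.68
position: [0.5225, 0.1289, 0.2138]
tool_rot: [[0.918, 0.257, 0.3], [0.244, -0.966, 0.082], [0.311, -0.002, -0.95]]
ft_force: [-0.5, 0.2, -4.8]
grip_width: 0.0209
gripper_force: 60.1
```

```bash
python3 st.py; python3 -c "
from m import *
rows([.0835,.09],(.5738,.1425),14.86)"
```

```text
11.675 [0.5225 0.1289 0.2138] f world [-0.5  0.2 -4.8] tool [-1.9 -0.3  4.5] tq tool [ 0.   -0.43 -0.01] [-1. 14. 91.  6. 57. 71.] 0.02090197044159691
0.0835 [-43.3 182.5  18.1] shift [-0.0004  0.     -0.0005] rot [-0.0018 -0.0011  0.0004]
0.09 [-37.1 184.4  15.4] shift [0.008  0.     0.0002] rot [ 0.     -0.0463 -0.    ]
```

move_arm(plan="0.008 0 -0.0002 0 -0.0463 0 0.01;0.008 0 0.0002 0 -0.0463 0 0.01;0.008 0 0.0002 0 -0.0463 0 0.01;0.008 0 0.0002 0 -0.0463 0 0.01;0.0079 0 0.0002 0 -0.043 0 0.01;0.0077 0 0.0001 0 -0.036 0 0.01;0.0074 0 0 0 -0.026 0 0.01;0.007 0 0 0 -0.016 0 0.01;0.0067 0 0 0 -0.0075 0 0.01;0.0066 0 0 0 -0.0016 0 0.01;0.0065 0 0 0 0 0 0.01;0 0 0 0 0 0 0.01")

```text
time_s: 13.18
position: [0.6006, 0.1494, 0.2236]
tool_rot: [[0.967, 0.256, 0.001], [0.256, -0.967, 0.001], [0.001, -0.0, -1.0]]
ft_force: [0.1, 0.3, -3.8]
grip_width: 0.021
gripper_force: 60.1
```

```bash
python3 st.py; python3 - <<'E'
from m import *
rows([.155,.168],(.5738,.1425),14.86)
im,d=viewer.get_image("wrist")
for n in("slider_bore","rod_home"):
    for k in pinpoint("wrist",n)[:1]: print(n,np.round(k["pixel"],1),round(k["conf"],2))
cv2.imwrite("pics/w6.png",cv2.resize(im[60:330,150:400,::-1],(555,600),interpolation=cv2.INTER_CUBIC))
E
```

```text
13.175 [0.6006 0.1494 0.2236] f world [ 0.1  0.3 -3.8] tool [ 0.2 -0.3  3.8] tq tool [ 0.    0.03 -0.02] [ 3. 29. 63.  0. 87. 78.] 0.021011196280206416
0.155 [ 27.3 190.    0. ] shift [-0.0004 -0.0003  0.0003] rot [-0.0004 -0.0008 -0.0002]
0.168 [ 40.3 190.    0. ] shift [ 0.013 -0.    -0.   ] rot [-0.  0.  0.]
slider_bore [272.5 249.3] 0.95
rod_home [275.1 225.6] 0.94
```

View pics/w6.png

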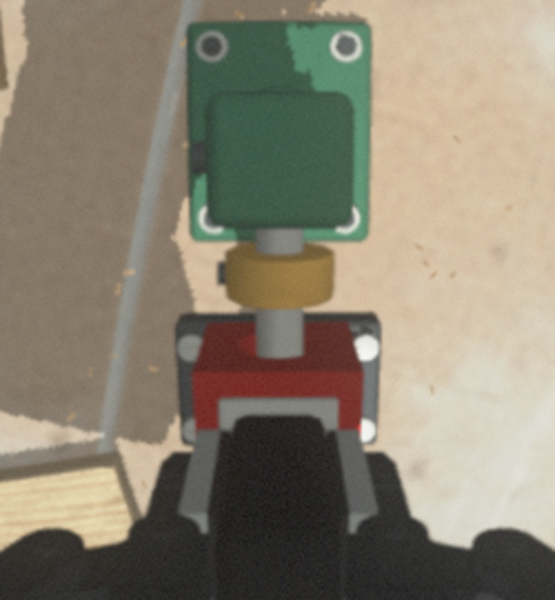

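The wrist view shows the slider on the level part of the rod, with a gap of about 13 mm left to the brass collar at (280,275).

move_arm(plan="0.004 0 0.001 0 0 0 0.01;0.004 0 0.001 0 0 0 0.01;0.002 0 0 0 0 0 0.01;0.001 0 0 0 0 0 0.01;0.001 0 0 0 0 0 0.01;0 0 0 0 0 0 0.01")

```text
time_s: 14.08
position: [0.612, 0.1523, 0.2218]
tool_rot: [[0.967, 0.256, 0.001], [0.256, -0.967, 0.0], [0.001, -0.0, -1.0]]
ft_force: [-0.4, 0.2, -4.5]
grip_width: 0.0212
gripper_force: 60.1
```

```bash
python3 st.py
```

```text
14.075 [0.612  0.1523 0.2218] f world [-0.4  0.2 -4.5] tool [-0.3 -0.2  4.5] tq tool [ 0.01  0.02 -0.01] [ 3. 30. 61.  0. 88. 78.] 0.02121678569669962
```

move_arm(plan="0.001 0 0 0 0 0 0.01;0.001 0 0 0 0 0 0.01;0.001 0 0 0 0 0 0.01;0 0 0 0 0 0 0.01")

```text
time_s: 14.58
position: [0.6133, 0.1527, 0.222]
tool_rot: [[0.967, 0.256, -0.004], [0.256, -0.967, -0.001], [-0.004, -0.0, -1.0]]
ft_force: [-9.8, -2.0, 0.4]
grip_width: 0.0214
gripper_force: 60.7
```

```bash
python3 st.py
```

```text
14.575 [0.6133 0.1527 0.222 ] f world [-9.8 -2.   0.4] tool [-10.   -0.6  -0.4] tq tool [-0.09 -1.83  0.02] [ 3. 31. 61. -0. 89. 78.] 0.0213905266950285
```

move_arm(plan="-0.0012 0 0.0005 0 0 0 0.01;0 0 0.0005 0 0 0 0.01;0 0 0 0 0 0 0.01")

```text
time_s: 14.95
position: [0.6131, 0.1526, 0.221]
tool_rot: [[0.967, 0.256, -0.001], [0.256, -0.967, -0.0], [-0.001, -0.0, -1.0]]
ft_force: [-6.0, -2.3, -0.8]
grip_width: 0.0209
gripper_force: 60.5
```

```bash
python3 st.py
```

```text
14.95 [0.6131 0.1526 0.221 ] f world [-6.  -2.3 -0.8] tool [-6.4  0.7  0.8] tq tool [-0.06 -1.01  0.05] [ 3. 31. 61.  0. 88. 78.] 0.020891189513884828
```

move_arm(plan="-0.0005 0 0.0003 0 0 0 0.01;0 0 0 0 0 0 0.022;0 0 0 0 0 0 0.026;0 0 0 0 0 0 0.03;0 0 0 0 0 0 0.04;0 0 0 0 0 0 0.05;0 0 0 0 0 0 0.05;0 0 -0.01 0 0 0 0.05;0 0 -0.03 0 0 0 0.05;0 0 -0.04 0 0 0 0.05;0 0 -0.03 0 0 0 0.05;0 0 0 0 0 0 0.05")

```text
time_s: 16.45
position: [0.6136, 0.1527, 0.3336]
tool_rot: [[0.967, 0.256, 0.006], [0.256, -0.967, 0.001], [0.006, 0.001, -1.0]]
ft_force: [0.2, 0.7, -0.6]
grip_width: 0.0501
gripper_force: 0.0
```

```bash
python3 st.py; python3 - <<'E'
from m import *
im,d=viewer.get_image("wrist");si,d=viewer.get_image("scene");sd,d=viewer.get_image("side")
a=cv2.resize(im[40:340,160:390,::-1],(300,391),interpolation=cv2.INTER_CUBIC)
b=cv2.resize(si[130:230,200:277,::-1],(300,391),interpolation=cv2.INTER_CUBIC)
c=cv2.resize(sd[130:230,270:321,::-1],(200,391),interpolation=cv2.INTER_CUBIC)
cv2.imwrite("pics/end.png",np.hstack([a,b,c]))
E
```

```text
16.45 [0.6136 0.1527 0.3336] f world [ 0.2  0.7 -0.6] tool [ 0.3 -0.6  0.6] tq tool [-0.03  0.03 -0.  ] [  3.  28.  47.   0. 104.  78.] 0.05008797389349188
```

View pics/end.png

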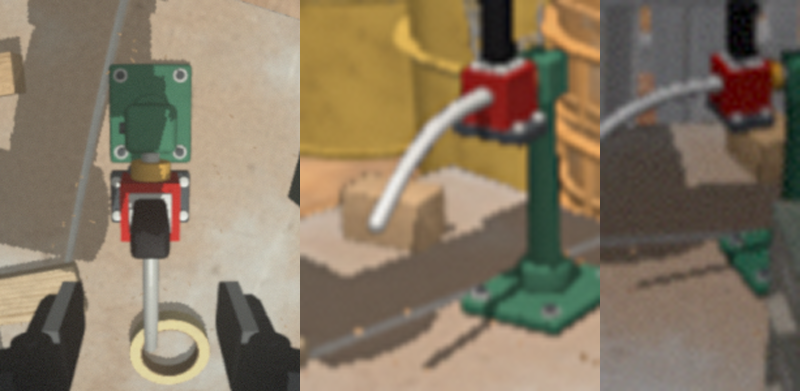

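```bash
python3 - <<'E'
from m import *
im,d=viewer.get_image("wrist")
cv2.imwrite("pics/end2.png",cv2.resize(im[130:230,230:330,::-1],(600,600),interpolation=cv2.INTER_CUBIC))
for n in("slider_bore","slider_grip","rod_home"):
    for k in pinpoint("wrist",n)[:1]: print(n,np.round(k["pixel"],1),round(k["conf"],2))
E
```

```text
slider_bore [272.  197.7] 0.93
slider_grip [275.4 214. ] 0.67
rod_home [166.5 264.6] 0.48
```

View pics/end2.png

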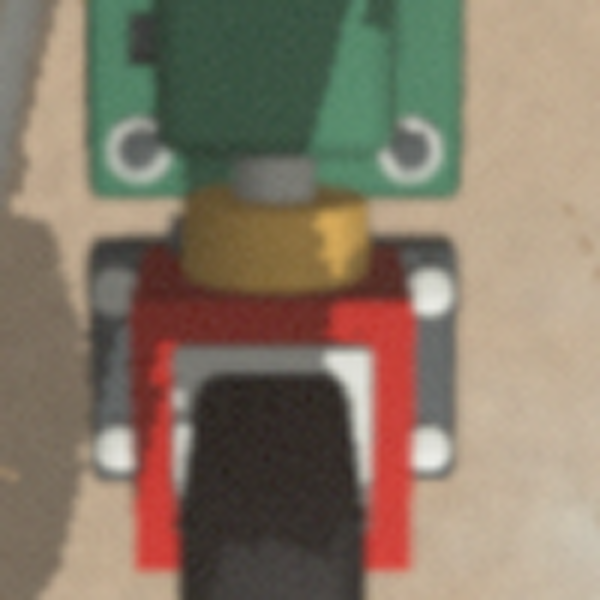

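The red face meets the brass collar at crop (280,295), with no rod showing between them. The slider is upright and free of the gripper.

```bash
python3 -c "
from rig import env
print(env.close_job())"
```

```text
the job is handed in; nothing more can be done
None
```

The red slider was threaded on, run up round the bend and left upright against the brass collar, with the gripper clear. I handed the job in at about 16.5 s of the 54 s allowed; the arm touched none of the loose things, though I took no final picture to check them all, and no verdict came back.

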